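Make the gem-lamp viewer ready

ROBOT

A 6-joint arm with a two-finger parallel gripper is mounted at the origin on the work surface. World frame = base frame: x ahead of the robot, y to its left, z up, the work surface at z = 0. Lengths are in mm, angles in degrees, forces in N, time in s.
With the tool pointing down it reaches from about 350 to 850 mm from the base axis. Payload 8.1 kg.
Tool frame: the origin (TCP) lies midway between the tips of the shut fingers; the grasp point (between the pads) lies 19 mm behind it (r.pinch_z is the distance from the TCP to the grasp point, in mm); z points along the fingers, y is the line along which they close (so a half turn about z gives the same grasp; the last joint's range is limited). The gripper opens to 85 mm and grips with 20 to 120 N. Pads are 22 mm wide; open, the fingers measure 114 mm over their backs; the gripper's body (76 mm by 85 mm) begins 54 mm behind the grasp point. The pads swing forward as they close: fully open they stand 13 mm farther back than shut.
Start: joints at [70.852, 7.471, 85.268, -0, 87.261, -4.893], TCP at [147.722, 581.535, 231.292] pointing down, gripper open.
Joint ranges: [-169.43, 169.43], [-51.17, 129.36], [1.28, 143.12], [-76.62, 256.62], [0, 156.53], [-152.29, 152.29]. Speed limits (degrees/s): [136.94, 136.94, 159.86, 180, 180, 180].

INTERFACE

Orientations are given as [roll, pitch, yaw] about the fixed x, y, z axes, in that order (R = Rz(yaw) Ry(pitch) Rx(roll)).
In Python, from bench import r gives the robot as it stands.
- The arm moves only by the shell command python3 -m jog 'ROWS' [OPENING] [FORCE]. ROWS is JSON, one flat list of numbers, 6 for each row, row after row: the shift along the tool's x, y, z in m, then the turn, a rotation vector about the tool's x, y, z in rad. A call has 1 to 8 rows; each row is the pose to reach, as a shift and turn from the pose commanded when the call began, along the tool's axes at that moment; what a row does not reach only later rows make up. A row lasts 1/8 s, in which the tool goes at most 62.5 mm and 10.7 degrees, less where a joint would pass 70% of its speed; a pose out of reach is approached as far as the arm can. A call with a gripper value outside its range is refused whole. OPENING is the opening, from -1 (shut) to 1 (fully open), set as the call begins (- or left out, the last holds). The fingers move at their own pace and stop on an object; FORCE is the grip in N (left out, the last holds). Time passes only in rows, so rows that repeat a pose let the fingers close. It gives the time, the measured TCP pose, the force, the opening and the grip force at its end, in the units of the state.
- r.sense(): the state, without advancing time (a new reading comes with each control period).
- r.snapshot(name): name is "scene" or "side" or "wrist"; returns a dict with "pixels" (420x560x3 uint8, red, green, blue), "range_z" (420x560 float32, mm along the optical axis (not along the pixel's ray), 0 where there is no reading), "K" (3x3 intrinsics, pixels), "rvec" (rotation vector, rad) and "tvec" (3), from world to camera coordinates, as OpenCV has them. Camera axes: x right, y down, z forward; pixel columns grow to the right and rows downward; lengths in mm; the calibration is good to about 2 mm. The wrist camera is an equidistant fisheye: a pixel r from the principal point sees the ray r / f radians off the axis. A picture is of the moment at which its call begins.
- r.hand_in(): hands the job in; it is judged then, once.
Trained networks look in a picture, given as the dict that the camera call returned (one of the last four; its "shot" number tells which), for a name from the list of things; names that differ only in an ending like _2 or _b are one class to them, and where a whole thing is asked for, a point or a joint stands for the part that bears it (a point fixed in the world has none). Each returns a list of dicts, best first, with "score" (0 to 1); they miss things now and then, are a little off and sometimes report something else, mostly with a low value. They report only what shows in the picture. A call takes as long as a camera call. They do not tell look-alikes from the thing itself.
- r.look_for(picture, target): "bbox" ([left, top, right, bottom] in pixels, round what is visible of it).
- r.outline_of(picture, target): "region" (420x560 bool, what is visible of it) and "bbox" ([left, top, right, bottom] in pixels, round what is visible of it).
The state is a dict: "time": time; "joint_pos": joint angles; "qd": joint speeds; "joint_efforts": joint torques, N m; "tool_pos": TCP position; "tcp_rot": TCP orientation; "ft_force": force on the tool from outside, world axes, zero at the start; "wrist_torque": the same for the moment, N m; "finger_gap": finger opening in mm; "grip_force": force on a finger pad.
Only numpy, scipy, OpenCV 4.12 (cv2) and the standard library are available. Lean on these libraries where they do the work, as an engineer would, in place of code of your own. Each camera call takes 0.05 s, during which the arm holds its last target. There are 200 camera calls.

TASK

Get the gem viewer ready for use: first lift the dust cover off its pins and lay it flat in the middle of the grey felt pad, then put every light-shield sleeve on the desk, flange down, fully home on a lamp spigot of its own. The lamps light up as soon as there is power, so only when all sleeves are on, slide the battery pack along its dock under the lips until the detent holds it against the end stop; leave the bottle, loupe and black tray where they are.

Things in the scene. Friction and masses are not known exactly. Their poses are not given: they have to be found in the camera images.
- viewer: fixed grey housing, 110 (x) x 330 (y) x 30 high; its flat top (deck) is 30 above the desk. Origin: centre of underside; z up, y along the row of spigots. On the deck stand four aluminium spigots in a row, and at y = +-150 two steel pins: shoulder post 14 dia up to 66 above the desk, then a pin 8 dia up to 77
- spigot0 (a point): point on the spigot's axis at deck level, 30 above the desk, where the underside centre of a seated sleeve must lie; at viewer y = -102. The spigot is 37 dia, 30 tall, its top 9 tapering to 27 dia. More spigots than sleeves may be present
- spigot1 (a point): point on the spigot's axis at deck level, 30 above the desk, where the underside centre of a seated sleeve must lie; at viewer y = -34. The spigot is 37 dia, 30 tall, its top 9 tapering to 27 dia. More spigots than sleeves may be present
- spigot2 (a point): point on the spigot's axis at deck level, 30 above the desk, where the underside centre of a seated sleeve must lie; at viewer y = 34. The spigot is 37 dia, 30 tall, its top 9 tapering to 27 dia. More spigots than sleeves may be present
- spigot3 (a point): point on the spigot's axis at deck level, 30 above the desk, where the underside centre of a seated sleeve must lie; at viewer y = 102. The spigot is 37 dia, 30 tall, its top 9 tapering to 27 dia. More spigots than sleeves may be present
- cover: loose aluminium dust cover, 90 (x) x 330 (y) x 5 thick, 300 g, lying at the start on the two shoulder posts (underside 66 above the desk) with the pins through 12 dia holes at y = +-150. Origin: centre of underside; z up
- cover_handle (a point): centre of the cover's black handle bar, 14 (x) x 90 (y) x 14 high, 33 above the cover's underside; 21 of free space under the bar; posts at y = +-36
- pad: fixed grey felt pad lying on the desk, 360 (x) x 130 (y) x 4 thick, to the left or the right. Origin: centre of underside; z up
- sleeve0: loose black light-shield sleeve (three or four of them are present), a tube open at both ends, 60 tall, 49 outside dia, 41 bore, with a flange 58 dia x 5 thick at its foot, 80 g, standing flange down. Origin: centre of underside; z up along its axis
- sleeve1: loose black light-shield sleeve (three or four of them are present), a tube open at both ends, 60 tall, 49 outside dia, 41 bore, with a flange 58 dia x 5 thick at its foot, 80 g, standing flange down. Origin: centre of underside; z up along its axis
- sleeve2: loose black light-shield sleeve (three or four of them are present), a tube open at both ends, 60 tall, 49 outside dia, 41 bore, with a flange 58 dia x 5 thick at its foot, 80 g, standing flange down. Origin: centre of underside; z up along its axis
- sleeve3: loose black light-shield sleeve (three or four of them are present), a tube open at both ends, 60 tall, 49 outside dia, 41 bore, with a flange 58 dia x 5 thick at its foot, 80 g, standing flange down. Origin: centre of underside; z up along its axis
- battery: loose battery pack, 350 g: black body 90 (x) x 44 (y) from 6 to 70 above its underside, on a steel foot 90 (x) x 66 (y) x 6 thick with a cross groove 24 wide under the middle. The same either way round. Origin: centre of underside; z up, x along its length
- dock: fixed grey battery dock on a base 215 (x) x 100 (y) x 12 thick, left or right. Origin on the desk under the channel's mouth; x: direction of sliding home. x -110 to 0: open landing, flared guides 9 high from -28; 0 to 100: channel, walls 70 apart, lips with a gap of 52 for the body, tops 27 above desk; end stop at 95, 42 high. A sprung detent at x 50, 2.5 proud, snaps into the groove (10 N)
- dock_entry (a point): point on the top of the dock's landing (12 above the desk, dock x = -55): put the battery's origin here, length along the dock's x, before sliding
- dock_home (a point): point on the track (12 above the desk, dock x = 50): the battery's origin lies here when it is home
- bottle: bystander: small closed jar, 48 dia x 85 tall; origin at centre of underside
- loupe: bystander: dark steel loupe, 44 dia x 34 tall, standing; origin at centre of underside
- tray: bystander: black open tray 80 x 110 x 30 high; origin at centre of underside
There are look-alikes about, which are no part of the job. Leave any green or purple look-alike of the sleeve0 alone.

How it is judged (in metres and radians):
On the way, in this order (a step that is already met when the one before it is completed fails the run):
1. the cover is off the pins and lies flat, released, in the middle of the pad (horizontal distance between cover and pad below 0.045 m and z of cover in the frame of pad between 0.001 and 0.008 m and angle between cover's own z axis and vertical below 0.06 rad and linear speed of cover below 0.02 m/s and contact force between cover and the fingers below 0.05 N), for 0.2 s.
2. every sleeve present is fully home on a spigot and released (((horizontal distance between sleeve0 and spigot0 below 0.005 m and z of sleeve0 in the frame of spigot0 between -0.003 and 0.004 m) or (horizontal distance between sleeve0 and spigot1 below 0.005 m and z of sleeve0 in the frame of spigot1 between -0.003 and 0.004 m) or (horizontal distance between sleeve0 and spigot2 below 0.005 m and z of sleeve0 in the frame of spigot2 between -0.003 and 0.004 m) or (horizontal distance between sleeve0 and spigot3 below 0.005 m and z of sleeve0 in the frame of spigot3 between -0.003 and 0.004 m)) and angle between each of sleeve0, sleeve1, sleeve2, sleeve3's own z axis and vertical below 0.08 rad and linear speed of each of sleeve0, sleeve1, sleeve2, sleeve3 below 0.02 m/s and ((horizontal distance between sleeve1 and spigot0 below 0.005 m and z of sleeve1 in the frame of spigot0 between -0.003 and 0.004 m) or (horizontal distance between sleeve1 and spigot1 below 0.005 m and z of sleeve1 in the frame of spigot1 between -0.003 and 0.004 m) or (horizontal distance between sleeve1 and spigot2 below 0.005 m and z of sleeve1 in the frame of spigot2 between -0.003 and 0.004 m) or (horizontal distance between sleeve1 and spigot3 below 0.005 m and z of sleeve1 in the frame of spigot3 between -0.003 and 0.004 m)) and ((horizontal distance between sleeve2 and spigot0 below 0.005 m and z of sleeve2 in the frame of spigot0 between -0.003 and 0.004 m) or (horizontal distance between sleeve2 and spigot1 below 0.005 m and z of sleeve2 in the frame of spigot1 between -0.003 and 0.004 m) or (horizontal distance between sleeve2 and spigot2 below 0.005 m and z of sleeve2 in the frame of spigot2 between -0.003 and 0.004 m) or (horizontal distance between sleeve2 and spigot3 below 0.005 m and z of sleeve2 in the frame of spigot3 between -0.003 and 0.004 m)) and ((horizontal distance between sleeve3 and spigot0 below 0.005 m and z of sleeve3 in the frame of spigot0 between -0.003 and 0.004 m) or (horizontal distance between sleeve3 and spigot1 below 0.005 m and z of sleeve3 in the frame of spigot1 between -0.003 and 0.004 m) or (horizontal distance between sleeve3 and spigot2 below 0.005 m and z of sleeve3 in the frame of spigot2 between -0.003 and 0.004 m) or (horizontal distance between sleeve3 and spigot3 below 0.005 m and z of sleeve3 in the frame of spigot3 between -0.003 and 0.004 m)) and contact force between each of sleeve0, sleeve1, sleeve2, sleeve3 and the fingers below 0.05 N), for 0.2 s.
3. the battery is home in the dock, held by the detent (x of battery in the frame of dock_home between -0.004 and 0.004 m and y of battery in the frame of dock_home between -0.005 and 0.005 m and z of battery in the frame of dock_home between -0.003 and 0.004 m and angle between the x axis of battery and the x axis of dock, either way round below 0.08 rad and angle between battery's own z axis and vertical below 0.06 rad and linear speed of battery below 0.02 m/s), for 0.2 s.
At the end, for the whole second after the job is handed in: Cover flat on the pad, centres within 45 mm; every sleeve present on its own spigot, flange on the deck (within 4 mm, axis within 5 mm, upright within 0.08 rad); battery under the lips within 4 mm of home; all released and at rest (all of step 1 and all of step 2 and all of step 3 and contact force between battery and the fingers below 0.05 N); the robot touches nothing.
It fails at once if the bottle is disturbed (moved more than 30 mm) (distance of bottle from where it was at the start of the episode above 0.03 m).
It fails at once if the loupe is disturbed (moved more than 30 mm) (distance of loupe from where it was at the start of the episode above 0.03 m).
It fails at once if the tray is disturbed (moved more than 30 mm) (distance of tray from where it was at the start of the episode above 0.03 m).
Of sleeve0, sleeve1, sleeve2, sleeve3 only 3 to 4 are there at a start; the rules pass over those that are not, and their reading is None.
At some moment in a run one of sleeve0, sleeve1, sleeve2, sleeve3, battery may be knocked a few centimetres aside while the robot is not near it.
It also fails if it takes over 200 s, if anything falls off the work surface, if the arm or the gripper's body presses on something with over 40 N, if the wrist force passes 120 N, or if a joint passes its speed limit or range.

## Working session

There is one attempt and no reset: what is moved stays moved. The work goes in short steps, Python scripts to look and compute and a shell command to move; the robot and the scene stay as the last step left them, time stands still between calls to the robot, and variables do not carry over. Pictures are saved under pics/ and viewed, at most 14 in all, crops included, and the job is handed in when it is done.

```bash
ls; mkdir -p pics; cat > h.py <<'E'
import numpy as np, cv2
from bench import r
def world(s, mask=None):
    """world xyz map (H,W,3) of a snapshot"""
    K=np.array(s["K"],float); R,_=cv2.Rodrigues(np.array(s["rvec"],float)); t=np.array(s["tvec"],float).ravel()
    H,W=s["range_z"].shape; u,v=np.meshgrid(np.arange(W),np.arange(H)); z=s["range_z"].astype(float)
    x=(u-K[0,2])/K[0,0]; y=(v-K[1,2])/K[1,1]
    if s.get("fish"):
        th=np.hypot(x,y); k=np.where(th>1e-9,np.tan(np.minimum(th,1.5))/np.maximum(th,1e-9),1); x,y=x*k,y*k
    P=np.stack([x*z,y*z,z],-1); W_=(P-t)@R
    W_[z<=0]=np.nan
    return W_
def snap(n):
    s=r.snapshot(n); s["fish"]=(n=="wrist"); return s
def save(s,f,box=None,k=1):
    im=s["pixels"][...,::-1]
    if box: im=im[box[1]:box[3],box[0]:box[2]]
    cv2.imwrite("pics/"+f,cv2.resize(im,None,fx=k,fy=k,interpolation=cv2.INTER_CUBIC))
E
python3 - <<'E'
from h import *
st=r.sense(); print(st)
a=snap("scene"); b=snap("side")
im=np.vstack([a["pixels"],b["pixels"]])[...,::-1]
cv2.imwrite("pics/a.png",a["pixels"][...,::-1]);cv2.imwrite("pics/b.png",b["pixels"][...,::-1])
for s in(a,b):
  W=world(s)
  for n in["viewer","cover","cover_handle","pad","sleeve0","battery","dock","bottle","loupe","tray"]:
    for o in r.outline_of(s,n)[:6]:
      p=W[o["region"]]; p=p[~np.isnan(p[:,0])]
      if len(p): print(n,round(o["score"],2),np.round(o["bbox"]).astype(int).tolist(),np.round(np.median(p,0)).tolist(),np.round(np.percentile(p[:,2],95)))
E
```

```text
pics
{'time': 0.0, 'joint_pos': array([ 7.08524870e+01,  7.51292525e+00,  8.53295392e+01, -5.32945666e-06,
        8.72621669e+01, -4.89370199e+00]), 'qd': array([ 0.00043144,  0.00052613, -0.0300143 ,  0.0027972 , -0.04088062,
        0.02732672]), 'joint_efforts': array([ 8.88748418e-04, -5.69385874e+01, -5.00559533e+01, -3.52047191e-04,
        1.41741772e-02, -5.58827651e-06]), 'tool_pos': array([147.53400286, 581.00966943, 230.26470291]), 'tcp_rot': array([-1.79895750e+02, -8.92052246e-03,  1.65746181e+02]), 'ft_force': array([1.20413689, 0.09213026, 0.20056703]), 'wrist_torque': array([ 0.01273653, -0.03367206, -0.00759895]), 'grip_force': 0.0, 'finger_gap': 85.4643928743549}
viewer 0.88 [244, 214, 352, 307] [648.0, 132.0, 29.0] 32.0
cover 0.7 [245, 191, 355, 280] [614.0, 86.0, 71.0] 100.0
cover 0.4 [340, 214, 363, 244] [483.0, 107.0, 38.0] 60.0
cover_handle 0.65 [248, 194, 351, 279] [615.0, 86.0, 71.0] 100.0
cover_handle 0.63 [236, 289, 307, 345] [773.0, 168.0, 9.0] 30.0
cover_handle 0.19 [177, 201, 198, 241] [759.0, -157.0, 55.0] 85.0
pad 0.77 [353, 252, 519, 373] [524.0, 367
[... 1138 characters left out ...]
 0.84 [277, 257, 304, 295] [467.0, 107.0, 39.0] 60.0
sleeve0 0.79 [350, 256, 384, 297] [340.0, 19.0, 37.0] 60.0
sleeve0 0.77 [388, 200, 415, 232] [344.0, -206.0, 39.0] 60.0
sleeve0 0.75 [329, 213, 355, 250] [439.0, -71.0, 39.0] 60.0
sleeve0 0.73 [344, 196, 369, 227] [443.0, -166.0, 42.0] 60.0
battery 0.79 [249, 281, 309, 345] [436.0, 205.0, 58.0] 72.0
dock 0.73 [124, 218, 191, 269] [781.0, 173.0, 13.0] 31.0
dock 0.66 [323, 153, 406, 202] [506.0, -336.0, 13.0] 30.0
bottle 0.79 [245, 152, 266, 186] [742.0, -159.0, 51.0] 86.0
loupe 0.74 [196, 197, 217, 218] [756.0, 24.0, 29.0] 36.0
loupe 0.64 [175, 191, 317, 297] [573.0, 110.0, 30.0] 32.0
tray 0.86 [126, 221, 190, 268] [779.0, 172.0, 12.0] 31.0
```

View pics/a.png

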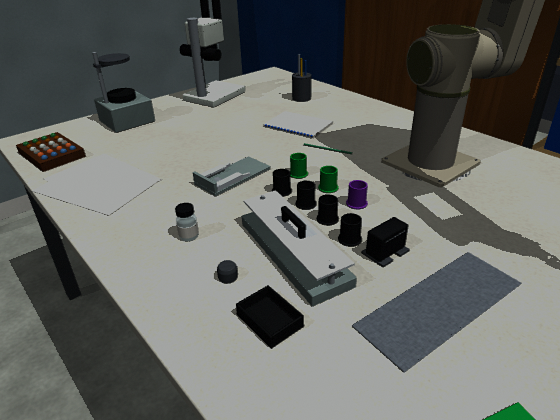

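View pics/b.png

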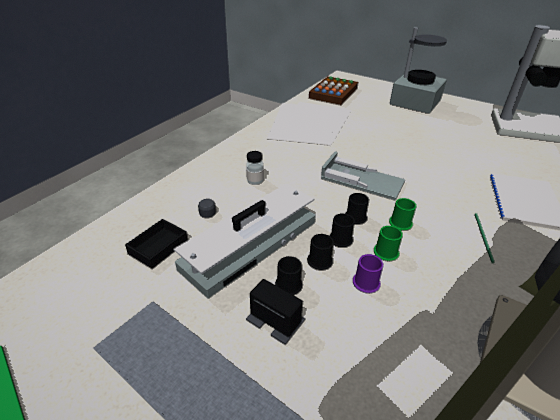

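Six black or dark tubes plus look-alikes: the true sleeves are the four black ones at scene pixels (282,182), (306,195), (327,210), (350,230). The green ones (298,165), (328,179) and the purple one (357,193) are look-alikes. The battery is at (387,240), pad at (440,305), dock at (230,172) and viewer at (298,245). Next, precise measurement from both views.

```bash
cat >> h.py <<'E'
def rect(p):
    (c,(w,h),a)=cv2.minAreaRect(p[:,:2].astype(np.float32))
    if w<h: w,h,a=h,w,a+90
    return np.round([*c,w,h,(a+90)%180-90],1).tolist()   # centre, long, short, yaw of long side
def circ(p):
    A=np.c_[2*p[:,:2],np.ones(len(p))]; s=np.linalg.lstsq(A,(p[:,:2]**2).sum(1),rcond=None)[0]
    return np.round([s[0],s[1],2*np.sqrt(s[2]+s[0]**2+s[1]**2)],1).tolist()
def big(W,c,m):
    """largest blob of bool map m"""
    n,l,st,_=cv2.connectedComponentsWithStats(m.astype(np.uint8)); 
    return W[l==1+np.argmax(st[1:,4])] if n>1 else np.zeros((0,3))
E
cat > m.py <<'E'
from h import *
for n in("scene","side"):
  s=snap(n);W=world(s);z=W[...,2];x=W[...,0];y=W[...,1];rgb=s["pixels"].astype(int)
  near=lambda a,b,d:(np.hypot(x-a,y-b)<d)
  print(n,"time",r.sense()["time"])
  print(" desk z",np.nanmedian(z[near(600,-100,80)&(abs(z)<10)]))
  m=near(515,365,230)&(z>2.5)&(z<9)&(y>220)&(rgb.max(2)<140); p=big(W,None,m);print(" pad",rect(p),np.median(p[:,2]))
  m=near(610,85,220)&(z>66)&(z<76); p=big(W,None,m); print(" cover",rect(p),np.median(p[:,2]))
  m=near(610,85,80)&(z>92); p=W[m]; print(" handle",rect(p),np.percentile(p[:,2],[50,97]))
  m=near(610,85,230)&(z>25)&(z<35); p=W[m]; print(" viewer",rect(p),np.median(p[:,2]))
  m=near(455,205,75)&(z>64); p=W[m]; print(" battery",rect(p),np.median(p[:,2]))
  m=near(515,-335,150)&(z>8)&(z<60); p=big(W,None,m); print(" dock",rect(p)); m&=z>21; p=W[m]; print(" dock hi",rect(p), np.percentile(p[:,2],[10,50,97]))
  for o in r.outline_of(s,"sleeve0"):
    p=W[o["region"]]; p=p[~np.isnan(p[:,0])]; q=p[p[:,2]>56]
    if len(q)>8: print(" sl",o["score"].__round__(2),np.round(o["bbox"]).astype(int).tolist(),circ(q),rect(q)[:4],np.percentile(p[:,2],98).round(1),np.median(s["pixels"][o["region"]],0))
E
python3 m.py
```

```text
scene time 1.15
 desk z 0.03733053157369044
 pad [495.6, 363.0, 361.8, 130.6, -4.6] 4.202863007382752
 cover [605.6, 47.1, 333.6, 92.3, 78.9] 70.95534406700062
 handle [606.8, 49.8, 88.4, 14.9, 79.2] [104.41992554 107.0246999 ]
 viewer [623.0, 47.5, 397.5, 347.2, 2.9] 29.759047689304104
 battery [447.5, 186.3, 95.3, 45.6, -1.4] 69.79422998008526
 dock [499.9, -343.6, 218.7, 107.3, 4.7]
 dock hi [533.4, -291.3, 221.3, 139.1, -76.9] [23.16253797 27.38497724 43.76226196]
 sl 0.92 [318, 195, 338, 227] [450.8, 3.1, 44.3] [451.4, 4.0, 46.9, 44.7] 60.4 [4. 4. 5.]
 sl 0.9 [293, 154, 304, 179] [346.9, -221.8, 43.8] [347.7, -222.3, 47.8, 46.2] 60.3 [ 1. 52. 13.]
 sl 0.78 [318, 165, 336, 193] [339.5, -103.6, 45.0] [339.0, -103.4, 51.7, 44.4] 61.3 [ 1. 52. 13.]
 sl 0.76 [343, 180, 368, 212] [341.6, 4.9, 44.6] [341.3, 4.6, 47.1, 47.0] 60.7 [38. 11. 58.]
 sl 0.73 [273, 170, 291, 197] [464.9, -167.8, 62.2] [473.2, -146.6, 138.7, 44.0] 60.8 [4. 4. 5.]
 sl 0.7 [297, 181, 316, 209] [443.1, -85.6, 44.4] [443.5, -85.7, 46.3, 45.4] 60.4 [4. 4. 5.]
 sl 0.69 [338, 215, 362, 245] [471.8, 99.3, 44.9] [471.1,
[... 480 characters left out ...]
.50002192 52.16882706]
 sl 0.92 [373, 226, 402, 263] [338.8, -102.8, 44.2] [338.2, -102.8, 46.6, 46.4] 61.4 [ 9. 80. 30.]
 sl 0.84 [346, 195, 370, 224] [447.0, -178.7, 43.6] [446.9, -178.5, 46.1, 45.0] 61.1 [10. 11. 12.]
 sl 0.81 [309, 235, 336, 276] [449.6, 4.3, 44.5] [449.6, 4.5, 48.8, 46.4] 61.3 [11. 11. 12.]
 sl 0.76 [352, 255, 381, 294] [341.0, 5.4, 44.5] [341.6, 5.3, 47.2, 46.5] 61.2 [63. 25. 88.]
 sl 0.67 [272, 257, 306, 297] [470.6, 100.3, 44.7] [471.0, 100.1, 50.5, 45.4] 61.3 [10. 11. 12.]
 sl 0.61 [391, 199, 415, 231] [345.0, -197.4, 68.4] [348.3, -185.0, 119.3, 46.7] 61.2 [ 9. 80. 30.]
 sl 0.57 [330, 215, 355, 251] [442.4, -84.9, 44.6] [443.1, -84.7, 47.7, 47.5] 60.5 [10. 11. 12.]
```

```bash
cat > go.py <<'E'
import sys
from h import *
from scipy.spatial.transform import Rotation as Ro
x,y,z,yaw=map(float,sys.argv[1:5]); st=r.sense()
R=Ro.from_euler("xyz",st["tcp_rot"],degrees=True); T=Ro.from_euler("xyz",[180,0,yaw],degrees=True)
d=R.inv().apply(np.array([x,y,z])-st["tool_pos"])/1000
print("t %.2f"%st["time"],"shift m",d.round(4).tolist(),"turn",(R.inv()*T).as_rotvec().round(4).tolist(),"dist",np.linalg.norm(d).round(3))
E
python3 go.py 605.8 48 200 78.9
```

```text
t 1.30 shift m [-0.5754, -0.4043, 0.0313] turn [-0.0, 0.0, 1.5157] dist 0.704
```

```bash
python3 -m jog '[-0.06,-0.042,0.0313,0,0,0.18, -0.11,-0.077,0.0313,0,0,0.36, -0.17,-0.12,0.0313,0,0,0.54, -0.22,-0.155,0.0313,0,0,0.72, -0.27,-0.19,0.0313,0,0,0.9, -0.32,-0.225,0.0313,0,0,1.08, -0.37,-0.26,0.0313,0,0,1.26, -0.42,-0.295,0.0313,0,0,1.44]' 1 60; python3 go.py 605.8 48 200 78.9
```

```text
time: 2.3
tool_pos: [471.3, 204.5, 200.4]
tcp_rot: [179.9, -0.0, 82.9]
ft_force: [0.4, 0.2, 0.6]
finger_gap: 85.5
grip_force: 0.0
t 2.30 shift m [-0.1387, 0.1529, 0.0005] turn [0.0009, -0.0006, 0.0698] dist 0.206
```

```bash
python3 -m jog '[-0.035,0.038,0,0,0,0.07, -0.07,0.077,0,0,0,0.07, -0.105,0.115,0,0,0,0.07, -0.1387,0.1529,0,0,0,0.07, -0.1387,0.1529,0,0,0,0.07, -0.1387,0.1529,0,0,0,0.07]'; python3 - <<'E'
from h import *
s=snap("wrist");W=world(s);z=W[...,2];x=W[...,0];y=W[...,1]
save(s,"w1.png")
c=np.hypot(x-606,y-48)<100
p=W[c&(z>100)&(z<112)];print("handle",rect(p),np.median(p[:,2]))
p=big(W,0,(np.hypot(x-606,y-48)<230)&(z>66)&(z<76));print("cover",rect(p),np.median(p[:,2]))
p=big(W,0,(z>64)&(z<75)&(np.hypot(x-446,y-186)<60));print("bat",rect(p) if len(p) else 0)
for o in r.outline_of(s,"sleeve0"):
    p=W[o["region"]]; p=p[~np.isnan(p[:,0])]; q=p[p[:,2]>56]
    if len(q)>8: print(" sl",circ(q),rect(q)[:4],np.median(s["pixels"][o["region"]],0))
E
python3 go.py 605.8 48 200 78.9
```

```text
time: 3.05
tool_pos: [605.3, 50.6, 199.7]
tcp_rot: [-179.9, -0.0, 79.2]
ft_force: [-0.5, 0.8, -0.4]
finger_gap: 85.4
grip_force: 0.0
handle [608.3, 47.9, 88.1, 13.6, 79.0] 104.95795268760688
cover [607.9, 49.0, 327.7, 90.9, 78.9] 70.2180651728074
bat [449.2, 185.0, 90.4, 44.5, -2.3]
 sl [473.9, 98.6, 44.3] [474.0, 97.7, 48.2, 46.7] [9. 9. 9.]
 sl [469.0, 13.3, 59.8] [490.5, 31.4, 144.0, 34.1] [ 9.  9. 10.]
 sl [343.9, 4.0, 44.4] [344.0, 3.8, 47.8, 47.8] [38. 18. 53.]
 sl [459.1, -82.3, 18.3] [467.1, -80.1, 12.5, 0.7] [7. 7. 7.]
 sl [609.5, 58.0, 183.2] [607.9, 49.0, 327.7, 90.9] [197. 198. 194.]
t 3.15 shift m [-0.0032, 0.0014, 0.0] turn [-0.0003, -0.0002, 0.0067] dist 0.004
```

View pics/w1.png

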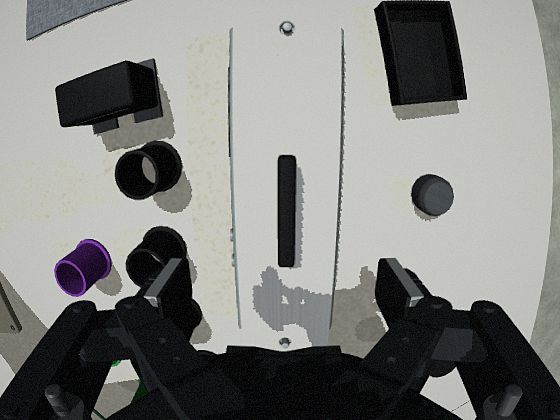

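The picture shows the handle at (287,211) between the pins (287,27) and (285,343). It stands 105 high on top, which matches the text. Descending.

```bash
python3 -m jog '[-0.002,0.001,0.03,0,0,0.005, -0.002,0.001,0.06,0,0,0.005, -0.002,0.001,0.09,0,0,0.005, -0.002,0.001,0.11,0,0,0.005, -0.002,0.001,0.117,0,0,0.005, -0.002,0.001,0.117,0,0,0.005]' 1 60; python3 -m jog '[0,0,0,0,0,0, 0,0,0,0,0,0, 0,0,0,0,0,0, 0,0,0,0,0,0, 0,0,0,0,0,0, 0,0,0,0,0,0]' -1 80
```

```text
time: 3.9
tool_pos: [606.2, 48.7, 83.3]
tcp_rot: [180.0, -0.0, 79.0]
ft_force: [-0.4, 0.6, 0.5]
finger_gap: 85.4
grip_force: 0.0
time: 4.65
tool_pos: [606.7, 48.3, 83.5]
tcp_rot: [179.9, -0.0, 78.9]
ft_force: [1.4, -0.4, 2.8]
finger_gap: 12.6
grip_force: 79.1
```

```bash
python3 -m jog '[0,0,-0.006,0,0,0, 0,0,-0.014,0,0,0, 0,0,-0.025,0,0,0, 0,0,-0.04,0,0,0, 0,0,-0.06,0,0,0, 0,0,-0.08,0,0,0, 0,0,-0.1,0,0,0, 0,0,-0.1,0,0,0]'; python3 go.py 496.3 362.8 182 175.4
```

```text
time: 5.65
tool_pos: [607.8, 48.4, 186.2]
tcp_rot: [179.7, -0.1, 78.9]
ft_force: [0.6, 0.7, -2.4]
finger_gap: 12.4
grip_force: 78.6
t 5.65 shift m [0.2872, -0.1698, 0.0036] turn [0.0044, 0.0033, -1.6835] dist 0.334
```

```bash
python3 -m jog '[0.015,-0.01,0,0,0,-0.08, 0.04,-0.024,0,0,0,-0.2, 0.065,-0.038,0,0,0,-0.34, 0.09,-0.052,0,0,0,-0.48, 0.115,-0.066,0,0,0,-0.62, 0.14,-0.08,0,0,0,-0.76, 0.165,-0.095,0,0,0,-0.9, 0.19,-0.11,0,0,0,-1.02]'; python3 go.py 496.3 362.8 182 175.4
```

```text
time: 6.65
tool_pos: [533.8, 256.6, 181.9]
tcp_rot: [-179.9, -0.0, 137.6]
ft_force: [-0.1, 0.1, -3.0]
finger_gap: 12.2
grip_force: 78.4
t 6.65 shift m [0.0992, 0.0532, -0.0001] turn [-0.0011, -0.0011, -0.6593] dist 0.113
```

```bash
python3 -m jog '[0.015,0.008,0,0,0,-0.12, 0.035,0.019,0,0,0,-0.25, 0.055,0.03,0,0,0,-0.38, 0.075,0.04,0,0,0,-0.5, 0.09,0.048,0,0,0,-0.6, 0.0992,0.0532,0,0,0,-0.659, 0.0992,0.0532,0,0,0,-0.659, 0.0992,0.0532,0,0,0,-0.659]'; python3 go.py 496.3 362.8 182 175.4; python3 - <<'E'
from h import *
for n in("scene","side"):
  s=snap(n);W=world(s);z=W[...,2];x=W[...,0];y=W[...,1]
  p=big(W,0,(np.hypot(x-496,y-363)<220)&(z>90)&(z<180)&(s["pixels"].max(2)>130)); print(rect(p),np.percentile(p[:,2],[2,50,98]))
E
```

```text
time: 7.65
tool_pos: [497.6, 361.7, 182.4]
tcp_rot: [-180.0, -0.0, 175.1]
ft_force: [-0.2, -0.6, -3.2]
finger_gap: 12.5
grip_force: 78.4
t 7.65 shift m [0.0014, 0.001, 0.0004] turn [-0.0008, -0.0007, -0.006] dist 0.002
[498.0, 362.2, 332.3, 91.3, -4.9] [168.16769478 170.01469906 171.96131301]
[498.2, 362.5, 332.2, 91.3, -4.7] [168.95486611 170.94880604 172.80225802]
```

```bash
python3 -m jog '[-0.001,0,0.03,0,0,0, -0.001,0,0.06,0,0,0, -0.001,0,0.09,0,0,0, -0.001,0,0.12,0,0,0, -0.001,0,0.14,0,0,0, -0.001,0,0.152,0,0,0, -0.001,0,0.158,0,0,0, -0.001,0,0.161,0,0,0]'; python3 -m jog '[0,0,0,0,0,0, 0,0,0,0,0,0, 0,0,0.0005,0,0,0]'
```

```text
time: 8.75
tool_pos: [499.3, 362.4, 22.6]
tcp_rot: [180.0, 0.1, 175.1]
ft_force: [-0.5, -0.2, -3.2]
finger_gap: 12.2
grip_force: 78.4
time: 9.12
tool_pos: [499.0, 362.4, 22.1]
tcp_rot: [180.0, 0.0, 175.1]
ft_force: [0.2, 0.1, -1.6]
finger_gap: 12.5
grip_force: 78.5
```

```bash
python3 -m jog '[0,0,0.001,0,0,0, 0,0,0.001,0,0,0]'; python3 -m jog '[0,0,0,0,0,0, 0,0,0,0,0,0, 0,0,0,0,0,0, 0,0,-0.002,0,0,0, 0,0,-0.03,0,0,0, 0,0,-0.08,0,0,0, 0,0,-0.13,0,0,0, 0,0,-0.18,0,0,0]' 1; python3 m.py | grep -v cover; python3 go.py 471 99.5 160 78.9; python3 - <<'E'
from h import *
for n in("scene","side"):
  s=snap(n);W=world(s);z=W[...,2];x=W[...,0];y=W[...,1];b=s["pixels"].max(2)>130
  p=big(W,0,(np.hypot(x-496,y-363)<220)&(z>6)&(z<16)&b); print("cover",rect(p),np.percentile(p[:,2],[2,50,98]))
  p=W[(np.hypot(x-606,y-48)<90)&(z>25)&(z<32)]; print("viewer",rect(p))
  for i in(-102,-34,34,102):
    a=np.radians(78.9); c=np.array([606.3,48.3])+i*np.array([np.cos(a),np.sin(a)])
    q=W[(np.hypot(x-c[0],y-c[1])<25)&(z>57)&(z<64)]
    if len(q)>8: print("spig",i,c.round(1),circ(q),rect(q)[:4],np.median(q[:,2]))
E
```

```text
time: 9.38
tool_pos: [499.1, 362.7, 21.6]
tcp_rot: [179.9, 0.1, 175.2]
ft_force: [-2.3, 1.1, 5.9]
finger_gap: 12.9
grip_force: 79.5
time: 10.38
tool_pos: [498.5, 362.0, 202.2]
tcp_rot: [180.0, 0.0, 175.1]
ft_force: [1.0, -0.3, 0.4]
finger_gap: 85.4
grip_force: 0.0
scene time 10.425
 desk z 0.06839158086238123
 pad [495.7, 362.6, 361.8, 131.2, -4.6] 4.278805346449554
t 10.43 shift m [0.0084, -0.2663, 0.0493] turn [0.0123, 0.0013, 1.6797] dist 0.271
cover [497.8, 362.1, 332.3, 91.8, -4.8] [ 6.88084024  9.12551937 11.3662299 ]
viewer [605.4, 47.5, 177.3, 111.8, 78.4]
spig -102 [586.7 -51.8] [587.0, -51.2, 21.5] [586.3, -51.3, 28.3, 28.1] 60.313587765185616
spig -34 [599.8  14.9] [600.6, 16.2, 21.0] [600.3, 15.2, 27.8, 26.8] 60.03048782779742
spig 34 [612.8  81.7] [613.3, 82.0, 20.6] [613.5, 81.6, 27.3, 26.5] 60.2297205319397
spig 102 [625.9 148.4] [626.2, 148.9, 20.9] [626.8, 149.2, 28.9, 28.3] 60.20750248206167
cover [504.1, 362.7, 328.3, 94.8, -5.1] [ 7.5078105   9.75708643 11.88831702]
viewer [604.7, 48.1, 176.0, 111.6, 78.9]
spig -102 [586.7 -51.8] [584.9, -49.7, 21.2] [585.2, -51.2
[... 458 characters left out ...]
                                                        ~~~~~~~~~~~~~^^^^^^^^^^^^^^^^
    return _quantile_unchecked(
        a, q, axis, out, overwrite_input, method, keepdims, weights)
    return _ureduce(a,
                    func=_quantile_ureduce_func,
    ...<5 lines>...
                    overwrite_input=overwrite_input,
                    method=method)
    r = func(a, **kwargs)
    result = _quantile(arr,
                       quantiles=q,
    ...<2 lines>...
                       out=out,
                       weights=wgt)
    slices_having_nans = np.isnan(arr[-1, ...])
                                  ~~~^^^^^^^^^
IndexError: index -1 is out of bounds for axis 0 with size 0
```

```bash
python3 -m jog '[0.001,-0.03,0.005,0,0,0.12, 0.002,-0.06,0.01,0,0,0.28, 0.003,-0.095,0.015,0,0,0.46, 0.004,-0.13,0.02,0,0,0.64, 0.005,-0.165,0.025,0,0,0.82, 0.006,-0.2,0.03,0,0,1, 0.007,-0.23,0.04,0,0,1.18, 0.0084,-0.2663,0.0493,0,0,1.36]'; python3 go.py 471.2 99.8 140 78.9
```

```text
time: 11.52
tool_pos: [466.7, 96.6, 149.6]
tcp_rot: [-179.9, -0.0, 96.9]
ft_force: [0.7, -0.2, -0.0]
finger_gap: 85.6
grip_force: 0.0
t 11.53 shift m [0.0027, 0.0049, 0.0095] turn [-0.0018, 0.0002, 0.3141] dist 0.011
```

```bash
python3 -m jog '[0.001,0.002,0.003,0,0,0.15, 0.0027,0.0049,0.0095,0,0,0.314, 0.0027,0.0049,0.0095,0,0,0.314, 0.0027,0.0049,0.0095,0,0,0.314]'; python3 go.py 471.2 99.8 25 78.9
```

```text
time: 12.02
tool_pos: [471.8, 100.8, 141.2]
tcp_rot: [-179.9, 0.0, 79.5]
ft_force: [0.5, 0.1, 0.9]
finger_gap: 85.4
grip_force: 0.0
t 12.03 shift m [-0.0011, -0.0003, 0.1162] turn [-0.001, 0.0004, 0.0096] dist 0.116
```

```bash
python3 -m jog '[-0.001,0,0.03,0,0,0.005, -0.001,0,0.06,0,0,0.005, -0.001,0,0.09,0,0,0.005, -0.001,0,0.108,0,0,0.005, -0.001,0,0.1155,0,0,0.005, -0.001,0,0.1155,0,0,0.005]' 1 40; python3 -m jog '[0,0,0,0,0,0, 0,0,0,0,0,0, 0,0,0,0,0,0, 0,0,0,0,0,0, 0,0,0,0,0,0]' -1 40;  python3 -m jog '[0,0,-0.01,0,0,0, 0,0,-0.03,0,0,0, 0,0,-0.06,0,0,0, 0,0,-0.09,0,0,0, 0,0,-0.1,0,0,0, 0,0,-0.1,0,0,0]'; python3 go.py 625.5 149.1 124 78.9
```

```text
time: 12.78
tool_pos: [472.2, 99.9, 26.4]
tcp_rot: [180.0, 0.0, 79.0]
ft_force: [0.3, -0.2, 0.5]
finger_gap: 85.4
grip_force: 0.0
time: 13.4
tool_pos: [473.0, 100.0, 27.4]
tcp_rot: [179.9, -0.0, 78.9]
ft_force: [-2.2, 0.1, 6.2]
finger_gap: 48.0
grip_force: 41.3
time: 14.15
tool_pos: [472.5, 99.9, 126.7]
tcp_rot: [179.9, -0.0, 78.9]
ft_force: [0.2, 0.3, -1.5]
finger_gap: 47.8
grip_force: 41.4
t 14.15 shift m [0.0776, 0.1407, 0.003] turn [0.0015, -0.0004, 0.0007] dist 0.161
```

```bash
python3 -m jog '[0.015,0.028,0,0,0,0, 0.035,0.063,0,0,0,0, 0.055,0.1,0,0,0,0, 0.07,0.127,0,0,0,0, 0.0776,0.1407,0,0,0,0, 0.0776,0.1407,0,0,0,0, 0.0776,0.1407,0,0,0,0]'; python3 go.py 625.5 149.1 57 78.9; python3 - <<'E'
from h import *
for n in("scene","side"):
  s=snap(n);W=world(s);z=W[...,2];x=W[...,0];y=W[...,1]
  q=W[(np.hypot(x-625.5,y-149)<30)&(z>153)&(z<166)]
  print(n,len(q),circ(q),rect(q)[:4],np.percentile(q[:,2],[2,50,98]))
  save(s,"c_"+n+".png",(150,150,450,320),2.5)
E
```

```text
time: 15.02
tool_pos: [623.8, 148.7, 124.6]
tcp_rot: [-179.9, 0.1, 78.9]
ft_force: [-0.2, -0.4, -0.9]
finger_gap: 47.6
grip_force: 41.5
t 15.03 shift m [0.0008, 0.0018, 0.0676] turn [-0.0025, 0.001, 0.0007] dist 0.068
scene 165 [624.2, 148.1, 48.5] [623.2, 154.0, 55.7, 40.4] [153.24027311 156.62389735 165.14565953]
side 145 [624.4, 150.1, 45.1] [630.7, 153.0, 51.0, 43.9] [153.08931679 157.74875427 165.28668986]
```

View pics/c_side.png

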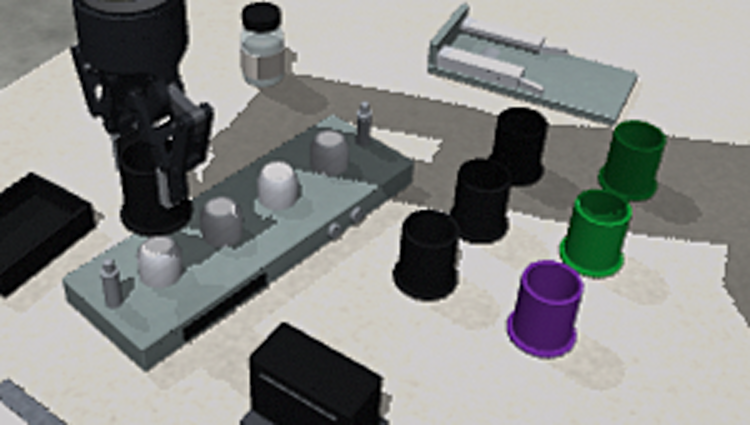

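The crop shows the sleeve at (155,190), held upright over the spigot at (160,260). The three remaining black sleeves are at (427,255), (481,200) and (520,145), apart from the green and purple ones. The dock's end stop is at its far (+x) end. Lowering.

```bash
python3 -m jog '[0.0008,0.0013,0.02,0,0,0, 0.0008,0.0013,0.035,0,0,0, 0.0008,0.0013,0.045,0,0,0, 0.0008,0.0013,0.053,0,0,0, 0.0008,0.0013,0.06,0,0,0, 0.0008,0.0013,0.064,0,0,0, 0.0008,0.0013,0.067,0,0,0, 0.0008,0.0013,0.067,0,0,0]'
```

```text
time: 16.12
tool_pos: [626.5, 149.5, 59.2]
tcp_rot: [-180.0, 0.0, 78.9]
ft_force: [0.5, 0.2, -0.3]
finger_gap: 47.6
grip_force: 41.5
```

```bash
python3 -m jog '[0,0,0.002,0,0,0, 0,0,0.003,0,0,0, 0,0,0.003,0,0,0]';  python3 -m jog '[0,0,0,0,0,0, 0,0,0,0,0,0, 0,0,0,0,0,0, 0,0,-0.02,0,0,0, 0,0,-0.05,0,0,0, 0,0,-0.07,0,0,0, 0,0,-0.08,0,0,0, 0,0,-0.08,0,0,0]' 1; cat > m2.py <<'E'
from h import *
for n in("scene","side"):
  s=snap(n);W=world(s);z=W[...,2];x=W[...,0];y=W[...,1]; out=[]; dark=(s["pixels"].max(2)<40)
  p=big(W,0,(z>64)&(z<76)&(np.hypot(x-447,y-187)<120)&dark&(x<540)); out.append(("bat",rect(p)))
  m=(z>55)&(z<66)&(y<140)&(y>-260)&(x>300)&(x<540)&dark
  k,l,st,_=cv2.connectedComponentsWithStats(m.astype(np.uint8),connectivity=8)
  for i in range(1,k):
    if st[i,4]>15: out.append(("dsk",*circ(W[l==i]),*rect(W[l==i])[2:4]))
  for c in((585.8,-51.2),(599.6,15.8),(612.2,82.1),(625.5,149.1)):
    q=W[(np.hypot(x-c[0],y-c[1])<34)&(z>86)&(z<95)]
    if len(q)>15: out.append(("on",c,circ(q),np.percentile(q[:,2],[50,95]).round(1).tolist()))
  print(n,*out,sep="\n  ")
E
python3 m2.py; python3 go.py 449.5 3.5 141 78.9
```

```text
time: 16.5
tool_pos: [626.9, 149.6, 57.4]
tcp_rot: [179.9, -0.0, 78.9]
ft_force: [-2.6, -0.2, 6.5]
finger_gap: 48.1
grip_force: 42.1
time: 17.5
tool_pos: [627.0, 149.6, 137.2]
tcp_rot: [179.9, -0.0, 78.9]
ft_force: [0.4, 0.1, -1.0]
finger_gap: 85.8
grip_force: 0.0
scene
  ('bat', [448.8, 186.8, 90.4, 43.2, -1.7])
  ('dsk', 448.0, -179.7, 45.1, 52.8, 44.1)
  ('dsk', 453.1, 4.8, 41.2, 39.3, 14.4)
  ('on', (625.5, 149.1), [626.1, 149.0, 44.5], [89.1, 91.3])
side
  ('bat', [445.5, 187.6, 89.0, 43.3, -1.4])
  ('dsk', 447.6, -179.0, 44.0, 47.5, 46.1)
  ('dsk', 442.2, -84.8, 44.4, 47.9, 46.8)
  ('dsk', 449.5, 4.5, 44.4, 46.7, 46.5)
  ('on', (625.5, 149.1), [624.5, 149.8, 44.8], [89.8, 91.6])
t 17.60 shift m [-0.1771, -0.1451, -0.0055] turn [-0.0014, 0.0005, 0.0007] dist 0.229
```

Sleeve A is seated, with its top at 90. On to sleeve B.

```bash
python3 -m jog '[-0.025,-0.02,0,0,0,0, -0.06,-0.049,0,0,0,0, -0.1,-0.082,0,0,0,0, -0.14,-0.115,0,0,0,0, -0.165,-0.135,0,0,0,0, -0.1765,-0.1445,0,0,0,0, -0.1765,-0.1445,0,0,0,0]'; python3 go.py 450.8 3.9 26 78.9
```

```text
time: 18.48
tool_pos: [450.5, 3.8, 135.8]
tcp_rot: [-180.0, -0.0, 78.9]
ft_force: [1.0, -0.0, 0.2]
finger_gap: 85.4
grip_force: 0.0
t 18.48 shift m [0.0001, 0.0003, 0.1098] turn [-0.0004, -0.0001, -0.0003] dist 0.11
```

```bash
python3 -m jog '[0,0,0.03,0,0,0, 0,0,0.06,0,0,0, 0,0,0.09,0,0,0, 0,0,0.103,0,0,0, 0,0,0.1095,0,0,0, 0,0,0.1095,0,0,0]' 1 40; python3 -m jog '[0,0,0,0,0,0, 0,0,0,0,0,0, 0,0,0,0,0,0, 0,0,0,0,0,0, 0,0,0,0,0,0]' -1 40;  python3 -m jog '[0,0,-0.01,0,0,0, 0,0,-0.03,0,0,0, 0,0,-0.06,0,0,0, 0,0,-0.09,0,0,0, 0,0,-0.1,0,0,0, 0,0,-0.1,0,0,0]'; python3 go.py 613.4 82.4 125 78.9
```

```text
time: 19.23
tool_pos: [451.3, 4.2, 27.0]
tcp_rot: [180.0, -0.0, 79.0]
ft_force: [0.5, -0.2, -0.2]
finger_gap: 85.6
grip_force: 0.0
time: 19.85
tool_pos: [451.6, 3.9, 27.9]
tcp_rot: [179.9, -0.0, 78.9]
ft_force: [-1.3, 0.4, 6.4]
finger_gap: 48.3
grip_force: 41.0
time: 20.6
tool_pos: [451.3, 4.0, 127.2]
tcp_rot: [179.9, -0.0, 78.9]
ft_force: [0.7, -1.0, -2.0]
finger_gap: 48.5
grip_force: 41.5
t 20.60 shift m [0.1081, 0.144, 0.0025] turn [0.0016, -0.0001, 0.0007] dist 0.18
```

```bash
python3 -m jog '[0.018,0.024,0,0,0,0, 0.042,0.056,0,0,0,0, 0.07,0.093,0,0,0,0, 0.093,0.124,0,0,0,0, 0.104,0.138,0,0,0,0, 0.1081,0.144,0,0,0,0, 0.1081,0.144,0,0,0,0, 0.1081,0.144,0,0,0,0]'; python3 go.py 613.4 82.4 58 78.9
```

```text
time: 21.6
tool_pos: [612.0, 82.1, 126.2]
tcp_rot: [-179.9, 0.0, 78.9]
ft_force: [1.2, 0.1, -0.6]
finger_gap: 48.5
grip_force: 41.6
t 21.60 shift m [0.0006, 0.0014, 0.0682] turn [-0.001, 0.0004, 0.0004] dist 0.068
```

```bash
python3 -m jog '[0.0004,0.0005,0.02,0,0,0, 0.0004,0.0005,0.035,0,0,0, 0.0004,0.0005,0.045,0,0,0, 0.0004,0.0005,0.053,0,0,0, 0.0004,0.0005,0.06,0,0,0, 0.0004,0.0005,0.066,0,0,0, 0.0004,0.0005,0.07,0,0,0, 0.0004,0.0005,0.07,0,0,0]'; python3 -m jog '[0,0,0,0,0,0, 0,0,0,0,0,0]'
```

```text
time: 22.6
tool_pos: [613.7, 82.8, 58.0]
tcp_rot: [180.0, -0.0, 78.9]
ft_force: [-4.0, -1.3, 7.3]
finger_gap: 48.1
grip_force: 42.3
time: 22.85
tool_pos: [613.7, 82.8, 58.0]
tcp_rot: [180.0, -0.0, 78.9]
ft_force: [-5.9, -0.7, 7.3]
finger_gap: 48.3
grip_force: 42.3
```

```bash
python3 -m jog '[0,0,0,0,0,0, 0,0,0,0,0,0, 0,0,0,0,0,0, 0,0,-0.02,0,0,0, 0,0,-0.05,0,0,0, 0,0,-0.07,0,0,0, 0,0,-0.08,0,0,0, 0,0,-0.08,0,0,0]' 1; python3 m2.py; python3 go.py 443.9 -85 137 78.9
```

```text
time: 23.85
tool_pos: [614.0, 82.8, 137.6]
tcp_rot: [179.9, -0.0, 78.9]
ft_force: [-0.5, 1.0, -1.5]
finger_gap: 85.8
grip_force: 0.0
scene
  ('bat', [448.2, 187.0, 89.6, 44.3, -3.4])
  ('dsk', 443.6, -85.1, 44.2, 48.7, 40.7)
  ('on', (612.2, 82.1), [612.8, 82.4, 44.6], [89.2, 91.3])
  ('on', (625.5, 149.1), [626.0, 149.1, 44.7], [89.2, 91.1])
side
  ('bat', [445.8, 187.7, 88.9, 43.5, -1.8])
  ('dsk', 447.4, -178.9, 44.5, 50.4, 45.0)
  ('dsk', 442.2, -84.6, 44.4, 47.6, 46.8)
  ('on', (612.2, 82.1), [611.5, 83.2, 44.5], [89.6, 91.9])
  ('on', (625.5, 149.1), [624.6, 150.0, 44.8], [89.8, 91.6])
t 23.95 shift m [-0.1971, -0.1336, -0.001] turn [-0.0014, 0.0004, 0.0007] dist 0.238
```

```bash
python3 -m jog '[-0.025,-0.017,0,0,0,0, -0.065,-0.044,0,0,0,0, -0.11,-0.075,0,0,0,0, -0.155,-0.105,0,0,0,0, -0.185,-0.125,0,0,0,0, -0.197,-0.1335,0,0,0,0, -0.197,-0.1335,0,0,0,0]'; python3 go.py 443.9 -85 27 78.9
```

```text
time: 24.82
tool_pos: [444.2, -85.1, 136.2]
tcp_rot: [-180.0, -0.0, 78.9]
ft_force: [0.5, 1.6, -0.6]
finger_gap: 85.4
grip_force: 0.0
t 24.82 shift m [-0.0, -0.0003, 0.1092] turn [-0.0006, -0.0003, -0.0007] dist 0.109
```

```bash
python3 -m jog '[0,0,0.03,0,0,0, 0,0,0.06,0,0,0, 0,0,0.09,0,0,0, 0,0,0.103,0,0,0, 0,0,0.1095,0,0,0, 0,0,0.1095,0,0,0]' 1 40; python3 -m jog '[0,0,0,0,0,0, 0,0,0,0,0,0, 0,0,0,0,0,0, 0,0,0,0,0,0, 0,0,0,0,0,0]' -1 40;  python3 -m jog '[0,0,-0.01,0,0,0, 0,0,-0.03,0,0,0, 0,0,-0.06,0,0,0, 0,0,-0.09,0,0,0, 0,0,-0.1,0,0,0, 0,0,-0.1,0,0,0]'; python3 go.py 600.8 16.1 126 78.9
```

```text
time: 25.58
tool_pos: [445.2, -84.8, 27.5]
tcp_rot: [180.0, -0.0, 79.0]
ft_force: [0.7, -0.4, 0.4]
finger_gap: 85.3
grip_force: 0.0
time: 26.2
tool_pos: [445.5, -85.2, 28.4]
tcp_rot: [179.9, 0.0, 78.9]
ft_force: [-0.7, 1.1, 6.2]
finger_gap: 48.0
grip_force: 41.2
time: 26.95
tool_pos: [445.1, -85.1, 127.7]
tcp_rot: [179.9, 0.0, 78.9]
ft_force: [0.6, -0.5, -0.6]
finger_gap: 47.8
grip_force: 41.5
t 26.95 shift m [0.1292, 0.1334, 0.0019] turn [0.0015, 0.0002, 0.0007] dist 0.186
```

```bash
python3 -m jog '[0.02,0.02,0,0,0,0, 0.048,0.05,0,0,0,0, 0.08,0.083,0,0,0,0, 0.108,0.112,0,0,0,0, 0.123,0.127,0,0,0,0, 0.1292,0.1334,0,0,0,0, 0.1292,0.1334,0,0,0,0, 0.1292,0.1334,0,0,0,0]'; python3 go.py 600.8 16.1 58.5 78.9
```

```text
time: 27.95
tool_pos: [599.4, 15.7, 126.7]
tcp_rot: [-179.9, 0.0, 78.9]
ft_force: [-0.3, 0.1, -0.4]
finger_gap: 48.0
grip_force: 41.6
t 27.95 shift m [0.0006, 0.0013, 0.0682] turn [-0.0011, 0.0004, 0.0002] dist 0.068
```

```bash
python3 -m jog '[0.0004,0.0005,0.02,0,0,0, 0.0004,0.0005,0.035,0,0,0, 0.0004,0.0005,0.045,0,0,0, 0.0004,0.0005,0.053,0,0,0, 0.0004,0.0005,0.06,0,0,0, 0.0004,0.0005,0.066,0,0,0, 0.0004,0.0005,0.07,0,0,0, 0.0004,0.0005,0.07,0,0,0]'; python3 -m jog '[0,0,0,0,0,0, 0,0,0,0,0,0, 0,0,0,0,0,0, 0,0,-0.02,0,0,0, 0,0,-0.05,0,0,0, 0,0,-0.07,0,0,0, 0,0,-0.08,0,0,0, 0,0,-0.08,0,0,0]' 1; python3 m2.py; python3 go.py 448.7 -179 137 78.9
```

```text
time: 28.95
tool_pos: [601.2, 16.6, 58.4]
tcp_rot: [180.0, 0.0, 79.0]
ft_force: [-4.4, -0.8, 8.0]
finger_gap: 48.2
grip_force: 42.3
time: 29.95
tool_pos: [601.4, 16.5, 138.1]
tcp_rot: [179.9, -0.0, 78.9]
ft_force: [-0.1, 0.5, -0.3]
finger_gap: 85.3
grip_force: 0.0
scene
  ('bat', [449.8, 186.9, 90.5, 44.6, -2.1])
  ('dsk', 448.2, -179.8, 44.3, 50.2, 33.2)
  ('on', (599.6, 15.8), [600.2, 15.4, 44.7], [88.9, 90.9])
  ('on', (612.2, 82.1), [612.9, 82.3, 44.5], [89.2, 91.8])
  ('on', (625.5, 149.1), [626.1, 149.0, 44.6], [89.1, 91.5])
side
  ('bat', [445.8, 187.1, 89.4, 43.5, -1.9])
  ('dsk', 447.4, -179.1, 44.5, 48.7, 46.3)
  ('on', (599.6, 15.8), [598.8, 16.5, 44.9], [89.5, 91.7])
  ('on', (612.2, 82.1), [611.5, 83.1, 44.7], [89.6, 91.6])
  ('on', (625.5, 149.1), [624.7, 149.8, 44.8], [89.8, 91.5])
t 30.05 shift m [-0.221, -0.1113, -0.0006] turn [-0.0014, 0.0003, 0.0007] dist 0.247
```

```bash
python3 -m jog '[-0.03,-0.015,0,0,0,0, -0.075,-0.038,0,0,0,0, -0.125,-0.063,0,0,0,0, -0.175,-0.088,0,0,0,0, -0.208,-0.104,0,0,0,0, -0.221,-0.111,0,0,0,0, -0.221,-0.111,0,0,0,0]'; python3 go.py 448.7 -179.3 27 78.9
```

```text
time: 30.92
tool_pos: [449.1, -179.1, 136.6]
tcp_rot: [-179.9, -0.0, 78.9]
ft_force: [0.2, 0.7, 0.4]
finger_gap: 85.4
grip_force: 0.0
t 30.93 shift m [-0.0003, -0.0003, 0.1096] turn [-0.0009, -0.0006, -0.0008] dist 0.11
```

```bash
python3 -m jog '[0,0,0.03,0,0,0, 0,0,0.06,0,0,0, 0,0,0.09,0,0,0, 0,0,0.103,0,0,0, 0,0,0.1095,0,0,0, 0,0,0.1095,0,0,0]' 1 40; python3 -m jog '[0,0,0,0,0,0, 0,0,0,0,0,0, 0,0,0,0,0,0, 0,0,0,0,0,0, 0,0,0,0,0,0]' -1 40;  python3 -m jog '[0,0,-0.01,0,0,0, 0,0,-0.03,0,0,0, 0,0,-0.06,0,0,0, 0,0,-0.09,0,0,0, 0,0,-0.1,0,0,0, 0,0,-0.1,0,0,0]'; python3 go.py 587.3 -50.8 126 78.9
```

```text
time: 31.68
tool_pos: [450.1, -178.9, 28.1]
tcp_rot: [180.0, 0.0, 79.0]
ft_force: [-0.1, 0.5, 0.6]
finger_gap: 85.3
grip_force: 0.0
time: 32.3
tool_pos: [450.4, -179.5, 28.9]
tcp_rot: [179.9, 0.0, 78.9]
ft_force: [-1.1, -0.1, 4.7]
finger_gap: 48.2
grip_force: 41.2
time: 33.05
tool_pos: [450.0, -179.3, 128.3]
tcp_rot: [179.9, 0.0, 78.9]
ft_force: [0.4, -0.4, -1.3]
finger_gap: 47.9
grip_force: 41.4
t 33.05 shift m [0.1525, 0.1101, 0.0024] turn [0.0015, 0.0005, 0.0006] dist 0.188
```

```bash
python3 -m jog '[0.023,0.0165,0,0,0,0, 0.057,0.041,0,0,0,0, 0.095,0.0686,0,0,0,0, 0.128,0.092,0,0,0,0, 0.146,0.105,0,0,0,0, 0.1525,0.1101,0,0,0,0, 0.1525,0.1101,0,0,0,0, 0.1525,0.1101,0,0,0,0]'; python3 go.py 587.3 -50.8 59 78.9
```

```text
time: 34.05
tool_pos: [586.1, -51.2, 127.2]
tcp_rot: [-179.9, 0.0, 78.9]
ft_force: [-0.1, -0.3, 0.1]
finger_gap: 47.6
grip_force: 41.5
t 34.05 shift m [0.0007, 0.0012, 0.0682] turn [-0.001, 0.0003, -0.0] dist 0.068
```

```bash
python3 -m jog '[0.0004,0.0005,0.02,0,0,0, 0.0004,0.0005,0.035,0,0,0, 0.0004,0.0005,0.045,0,0,0, 0.0004,0.0005,0.053,0,0,0, 0.0004,0.0005,0.06,0,0,0, 0.0004,0.0005,0.066,0,0,0, 0.0004,0.0005,0.07,0,0,0, 0.0004,0.0005,0.07,0,0,0]'; python3 -m jog '[0,0,0,0,0,0, 0,0,0,0,0,0, 0,0,0,0,0,0, 0,0,-0.02,0,0,0, 0,0,-0.05,0,0,0, 0,0,-0.08,0,0,0, 0,0,-0.1,0,0,0, 0,0,-0.1,0,0,0]' 1; python3 m2.py; cat > d.py <<'E'
from h import *
for n in("scene","side"):
  s=snap(n);W=world(s);z=W[...,2];x=W[...,0];y=W[...,1]
  near=np.hypot(x-500,y+342)<130
  for lo,hi in((9,15),(24,30),(36,45)):
    p=big(W,0,near&(z>lo)&(z<hi)); print(n,lo,len(p),rect(p),np.median(p[:,2]).round(1))
  save(s,"dock_"+n+".png",(180,140,290,210) if n=="scene" else (310,140,420,210),6)
E
python3 d.py; python3 go.py 447.5 187 137 -2
```

```text
time: 35.05
tool_pos: [587.7, -50.2, 58.9]
tcp_rot: [180.0, 0.0, 79.0]
ft_force: [-4.8, 0.9, 8.2]
finger_gap: 47.7
grip_force: 42.3
time: 36.05
tool_pos: [589.0, -50.4, 160.5]
tcp_rot: [179.7, -0.0, 78.9]
ft_force: [0.3, -0.2, -0.8]
finger_gap: 85.8
grip_force: 0.0
scene
  ('bat', [448.1, 186.1, 90.3, 44.5, -1.7])
  ('on', (585.8, -51.2), [586.0, -51.2, 44.2], [89.1, 91.1])
  ('on', (599.6, 15.8), [599.9, 15.6, 44.7], [88.9, 91.2])
  ('on', (612.2, 82.1), [612.6, 83.6, 44.9], [89.1, 91.5])
  ('on', (625.5, 149.1), [626.2, 149.0, 44.5], [89.2, 91.1])
side
  ('bat', [445.7, 187.4, 89.3, 43.6, -2.1])
  ('on', (585.8, -51.2), [585.8, -50.5, 44.5], [89.6, 91.3])
  ('on', (599.6, 15.8), [598.8, 16.3, 44.8], [89.5, 91.8])
  ('on', (612.2, 82.1), [611.2, 84.5, 44.5], [89.8, 91.5])
  ('on', (625.5, 149.1), [624.8, 149.8, 44.5], [89.8, 91.5])
scene 9 339 [500.2, -354.8, 137.5, 74.6, 7.4] 12.3
scene 24 184 [555.3, -337.6, 106.0, 100.5, 6.0] 26.8
scene 36 93 [603.0, -333.4, 98.3, 13.1, -83.8] 41.2
side 9 1125 [499.5, -342.0, 214.2, 103.5, 5.1] 12.2
side 24 363 [553.6, -338.9, 104.6, 102.1, -84.9] 27.2
side 36 82 [601.1, -332.8, 102.2, 10.1, -85.1] 41.7
t 36.25 shift m [0.206, -0.1818, 0.0194] turn [-0.0022, 0.002, 1.4127] dist 0.275
```

View pics/dock_side.png

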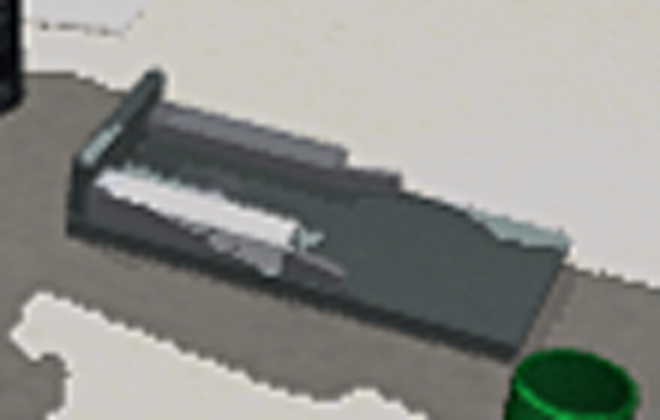

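The crop shows the dock: end stop at (120,110), lips behind a mouth near (320,240), and an open landing at the right. So it slides toward +x at yaw 5°. All four sleeves are seated, tops at 90. Now the battery.

```bash
python3 -m jog '[0.02,-0.018,0,0,0,0.14, 0.048,-0.042,0,0,0,0.32, 0.078,-0.069,0,0,0,0.5, 0.108,-0.095,0,0,0,0.68, 0.138,-0.122,0,0,0,0.86, 0.168,-0.148,0.006,0,0,1.04, 0.19,-0.168,0.012,0,0,1.22, 0.206,-0.1818,0.0194,0,0,1.4]'; python3 -m jog '[0,0,0,0,0,0, 0,0,0,0,0,0]'; python3 m2.py | grep -A1 -E "sc|side"; python3 go.py 448.2 187.2 30 -2
```

```text
time: 37.25
tool_pos: [446.9, 187.7, 136.8]
tcp_rot: [180.0, 0.1, -1.6]
ft_force: [-0.2, 0.2, 0.3]
finger_gap: 85.4
grip_force: 0.0
time: 37.5
tool_pos: [448.4, 186.4, 137.8]
tcp_rot: [180.0, 0.1, -1.0]
ft_force: [0.4, -0.8, -0.2]
finger_gap: 85.8
grip_force: 0.0
scene
  ('bat', [448.7, 186.7, 89.3, 44.0, -2.6])
--
side
  ('bat', [445.7, 187.6, 88.8, 43.6, -2.4])
t 37.60 shift m [-0.0008, -0.001, 0.1083] turn [0.0003, -0.0, 0.0143] dist 0.108
```

```bash
python3 -m jog '[-0.001,-0.001,0.03,0,0,0.015, -0.001,-0.001,0.06,0,0,0.02, -0.001,-0.001,0.085,0,0,0.02, -0.001,-0.001,0.1,0,0,0.02, -0.001,-0.001,0.108,0,0,0.02, -0.001,-0.001,0.108,0,0,0.02]' 1 60; python3 -m jog '[0,0,0,0,0,0, 0,0,0,0,0,0, 0,0,0,0,0,0, 0,0,0,0,0,0, 0,0,0,0,0,0]' -1 60;  python3 -m jog '[0,0,-0.01,0,0,0, 0,0,-0.03,0,0,0, 0,0,-0.06,0,0,0, 0,0,-0.1,0,0,0, 0,0,-0.14,0,0,0, 0,0,-0.15,0,0,0, 0,0,-0.15,0,0,0]'; python3 go.py 448.8 -346.8 182 5
```

```text
time: 38.35
tool_pos: [447.7, 187.7, 30.3]
tcp_rot: [180.0, 0.0, -2.4]
ft_force: [0.5, 0.1, -0.3]
finger_gap: 85.7
grip_force: 0.0
time: 38.98
tool_pos: [448.4, 187.9, 31.3]
tcp_rot: [-180.0, -0.1, -2.4]
ft_force: [-0.2, -2.9, 6.0]
finger_gap: 43.2
grip_force: 62.5
time: 39.85
tool_pos: [447.5, 187.9, 179.9]
tcp_rot: [-180.0, -0.0, -2.4]
ft_force: [0.1, -0.5, -4.4]
finger_gap: 43.6
grip_force: 61.9
t 39.85 shift m [0.0239, 0.5342, -0.0021] turn [-0.0001, -0.0002, -0.1294] dist 0.535
```

```bash
python3 -m jog '[0,0.02,0,0,0,0, 0.002,0.06,0,0,0,-0.02, 0.004,0.105,0,0,0,-0.04, 0.006,0.15,0,0,0,-0.06, 0.009,0.2,0,0,0,-0.08, 0.011,0.25,0,0,0,-0.1, 0.013,0.3,0,0,0,-0.129, 0.0155,0.345,0,0,0,-0.129]'; python3 go.py 448.8 -346.8 182 5
```

```text
time: 40.85
tool_pos: [446.8, -158.6, 177.4]
tcp_rot: [-179.9, 0.2, 5.0]
ft_force: [0.7, 0.6, -4.6]
finger_gap: 43.2
grip_force: 62.3
t 40.85 shift m [-0.0143, 0.1877, -0.0049] turn [-0.0022, 0.0035, -0.0006] dist 0.188
```

```bash
python3 -m jog '[-0.002,0.035,0,0,0,0, -0.006,0.075,0,0,0,0, -0.009,0.115,0,0,0,0, -0.011,0.15,0,0,0,0, -0.0135,0.175,0,0,0,0, -0.0143,0.186,0,0,0,0, -0.0143,0.1877,0,0,0,0, -0.0143,0.1877,0,0,0,0]'; python3 -m jog '[0,0,0,0,0,0]'; python3 go.py 448.8 -346.8 43.5 5; python3 - <<'E'
from h import *
for n in("scene","side"):
  s=snap(n);W=world(s);z=W[...,2];x=W[...,0];y=W[...,1]
  p=W[(np.hypot(x-447,y+347)<110)&(z>150)&(z<160)]; print(n,"foot",rect(p),np.percentile(p[:,2],[2,98]))
  p=big(W,0,(np.hypot(x-500,y+342)<130)&(z>9)&(z<15)); print("base",rect(p))
E
```

```text
time: 41.85
tool_pos: [450.4, -344.7, 179.6]
tcp_rot: [-179.9, 0.0, 5.0]
ft_force: [-0.8, 0.1, -4.8]
finger_gap: 43.5
grip_force: 62.3
time: 41.98
tool_pos: [450.7, -344.8, 180.2]
tcp_rot: [-180.0, -0.0, 5.0]
ft_force: [-0.6, -0.3, -4.3]
finger_gap: 43.4
grip_force: 62.3
t 41.98 shift m [-0.0021, 0.0019, 0.1367] turn [-0.0003, -0.0, 0.0005] dist 0.137
scene foot [449.2, -341.7, 94.2, 68.5, 3.1] [150.19382673 159.5038653 ]
base [497.6, -343.0, 214.9, 105.8, 4.9]
side foot [449.6, -341.9, 90.8, 70.3, 5.5] [150.34415047 159.56060481]
base [499.9, -341.6, 215.2, 102.4, 6.2]
```

```bash
python3 -m jog '[-0.002,0.0015,0.03,0,0,0, -0.002,0.0015,0.06,0,0,0, -0.002,0.0015,0.09,0,0,0, -0.002,0.0015,0.11,0,0,0, -0.002,0.0015,0.12,0,0,0, -0.002,0.0015,0.125,0,0,0, -0.002,0.0015,0.125,0,0,0, -0.002,0.0015,0.125,0,0,0]'; python3 - <<'E'
from h import *
st=r.sense();print(st["tool_pos"],st["tcp_rot"])
z0=st["tool_pos"][2]-31.3
ims=[]
for n in("scene","side","wrist"):
  s=snap(n);W=world(s);z=W[...,2]
  a=np.radians(5.0);d=W[...,:2]-np.array([503.6,-342.0]); X=d@[np.cos(a),np.sin(a)];Y=d@[-np.sin(a),np.cos(a)]
  f=lambda m:(m.sum(),np.round(np.percentile(X[m],[1,99]),1).tolist(),np.round(np.percentile(Y[m],[1,99]),1).tolist()) if m.sum()>5 else m.sum()
  nr=(abs(X)<125)&(abs(Y)<60)
  print(n,"foot",f(nr&(abs(z-z0-5)<2.5)&(X<-12)))
  print("  base top",f(nr&(abs(z-12)<1.5)))
  for x0 in(20,40,60,80): 
    m=nr&(abs(z-27)<2)&(abs(X-x0)<8); print("  lips",x0,f(m&(Y>10)),f(m&(Y<-10)))
  print("  stop",f(nr&(abs(z-42)<2)&(X>80)))
  if n!="wrist": save(s,"e_"+n+".png",(170,130,300,220) if n=="scene" else (290,110,420,220),5)
  else: save(s,"e_w.png")
E
```

```text
time: 43.08
tool_pos: [449.3, -348.0, 56.4]
tcp_rot: [179.9, -0.1, 5.0]
ft_force: [0.6, 0.7, -3.2]
finger_gap: 43.4
grip_force: 62.3
[ 449.30937452 -347.96496233   56.43921067] [ 1.79920997e+02 -7.18511543e-02  4.97217920e+00]
scene foot (np.int64(81), [-100.7, -12.2], [-31.0, 34.4])
  base top (np.int64(361), [-108.3, 102.3], [-41.6, 50.7])
  lips 20 (np.int64(20), [13.0, 27.6], [27.3, 45.9]) (np.int64(19), [12.9, 27.5], [-46.9, -24.8])
  lips 40 (np.int64(22), [32.6, 46.4], [24.7, 48.1]) (np.int64(20), [32.4, 47.8], [-48.6, -24.7])
  lips 60 (np.int64(23), [53.4, 67.6], [25.2, 48.3]) (np.int64(22), [52.1, 67.0], [-49.4, -26.5])
  lips 80 (np.int64(16), [72.8, 87.5], [25.9, 48.4]) (np.int64(9), [72.0, 78.6], [-47.4, -26.8])
  stop (np.int64(60), [93.8, 104.8], [-48.4, 48.1])
side foot (np.int64(95), [-100.8, -13.1], [-10.1, 34.4])
  base top (np.int64(556), [-110.3, 93.7], [-42.4, 50.8])
  lips 20 (np.int64(29), [12.8, 27.2], [25.5, 47.6]) (np.int64(23), [12.3, 27.2], [-48.5, -25.9])
  lips 40 (np.int64(27), [32.4, 46.7], [24.5, 47.9]) (np.int64(23), [33.0, 47.3], [-48.3, -26.2])
  lips 60 (np.int64(29), [52.3, 67.5], [26.2, 48.1]) (np.int64(23), [52.6, 67.3], [-50.0, -26.6])
  lips 80 (np.int64(25), [72.8, 87.3], [26.5, 48.1]) (np.int64(22), [72.4, 87.6], [-48.5, -25.5])
  stop (np.int64(61), [93.4, 103.2], [-46.6, 50.3])
wrist foot (np.int64(480), [-23.9, -12.1], [-34.0, 31.9])
  base top (np.int64(15937), [-66.4, 85.8], [-50.4, 45.3])
  lips 20 (np.int64(1158), [12.1, 27.9], [24.1, 45.7]) (np.int64(1154), [12.1, 27.8], [-49.8, -28.2])
  lips 40 (np.int64(1130), [32.2, 47.8], [24.0, 45.7]) (np.int64(1137), [32.3, 47.8], [-49.8, -27.8])
  lips 60 (np.int64(1073), [52.2, 67.8], [24.2, 46.0]) (np.int64(1086), [52.1, 67.8], [-49.6, -27.9])
  lips 80 (np.int64(675), [72.1, 83.2], [24.3, 46.0]) (np.int64(696), [72.1, 83.2], [-49.5, -27.9])
  stop 0
```

View pics/e_side.png

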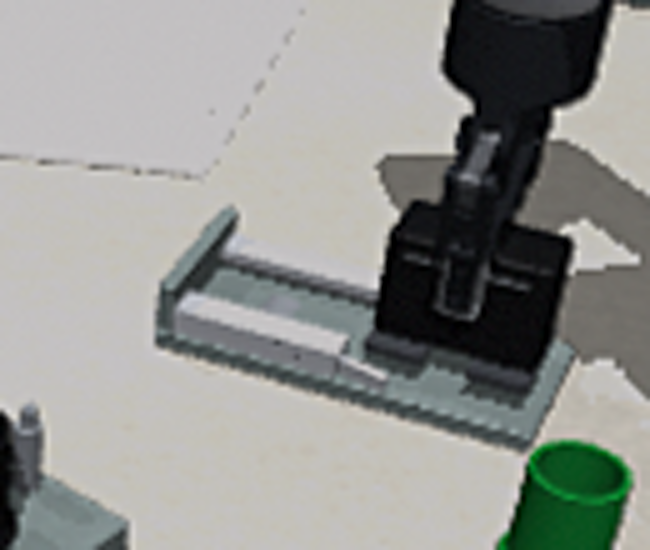

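View pics/e_w.png

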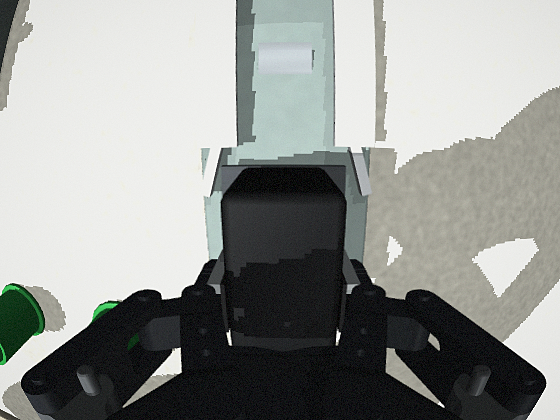

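The side crop shows the battery over the landing at (470,330), with the channel ahead. In the wrist view the body (285,250) lines up with the channel, about 1.2 mm to the left. Correcting that and lowering.

```bash
python3 -m jog '[0,0.0012,0.004,0,0,-0.002, 0,0.0012,0.008,0,0,-0.002, 0,0.0012,0.011,0,0,-0.002, 0,0.0012,0.0125,0,0,-0.002, 0,0.0012,0.0125,0,0,-0.002]'; python3 -m jog '[0,0,0.0005,0,0,0]'
```

```text
time: 43.85
tool_pos: [448.6, -348.5, 43.4]
tcp_rot: [-180.0, 0.0, 5.1]
ft_force: [-5.1, 3.0, 3.6]
finger_gap: 43.3
grip_force: 63.1
time: 43.98
tool_pos: [448.6, -348.5, 43.4]
tcp_rot: [-180.0, 0.0, 5.1]
ft_force: [-7.2, 5.9, 11.1]
finger_gap: 43.1
grip_force: 63.8
```

```bash
python3 -m jog '[0.003,0,-0.001,0,0,0, 0.01,0,-0.001,0,0,0, 0.018,0,-0.001,0,0,0, 0.026,0,-0.001,0,0,0, 0.034,0,-0.001,0,0,0, 0.042,0,-0.001,0,0,0, 0.05,0,-0.001,0,0,0, 0.05,0,-0.001,0,0,0]'
```

```text
time: 44.98
tool_pos: [499.8, -344.0, 43.4]
tcp_rot: [180.0, -0.1, 5.1]
ft_force: [1.4, 0.5, -0.9]
finger_gap: 43.9
grip_force: 62.8
```

```bash
python3 -m jog '[0.006,0,0,0,0,0, 0.013,0,0,0,0,0, 0.02,0,0,0,0,0, 0.027,0,0,0,0,0, 0.033,0,0,0,0,0, 0.038,0,0,0,0,0, 0.042,0,0,0,0,0, 0.045,0,0,0,0,0]'; python3 -m jog '[0.003,0,0,0,0,0, 0.006,0,0,0,0,0, 0.008,0,0,0,0,0, 0.008,0,0,0,0,0]'
```

```text
time: 45.98
tool_pos: [543.6, -340.2, 43.5]
tcp_rot: [180.0, 0.0, 5.1]
ft_force: [-4.0, -0.8, 3.7]
finger_gap: 43.1
grip_force: 63.1
time: 46.48
tool_pos: [551.6, -339.4, 43.4]
tcp_rot: [180.0, -0.0, 5.1]
ft_force: [-3.3, -0.7, 3.1]
finger_gap: 43.3
grip_force: 63.0
```

```bash
python3 -m jog '[0.0015,0,0,0,0,0, 0.003,0,0,0,0,0, 0.003,0,0,0,0,0]'; python3 - <<'E'
from h import *
for n in("scene","side","wrist"):
  s=snap(n);W=world(s);z=W[...,2]
  a=np.radians(5.0);d=W[...,:2]-np.array([503.6,-342.0]); X=d@[np.cos(a),np.sin(a)];Y=d@[-np.sin(a),np.cos(a)]
  f=lambda m:(m.sum(),np.round(np.percentile(X[m],[1,99]),1).tolist(),np.round(np.percentile(Y[m],[1,99]),1).tolist()) if m.sum()>5 else m.sum()
  nr=(abs(X)<125)&(abs(Y)<60)
  print(n,"body",f(nr&(z>48)&(z<79)&(abs(Y)<27)),"top",f(nr&(z>79)&(z<86)),"stop",f(nr&(abs(z-42)<2)&(X>80)&(abs(Y)>28)))
E
```

```text
time: 46.85
tool_pos: [553.8, -339.3, 43.4]
tcp_rot: [-180.0, 0.1, 5.1]
ft_force: [-7.0, -1.0, 6.1]
finger_gap: 43.4
grip_force: 63.3
scene body (np.int64(261), [6.0, 95.3], [-17.6, 26.1]) top (np.int64(171), [7.7, 93.5], [-32.1, 34.4]) stop (np.int64(25), [94.4, 104.7], [-49.5, 50.3])
side body (np.int64(273), [3.6, 91.4], [-15.6, 26.5]) top (np.int64(178), [5.2, 92.0], [-26.7, 35.5]) stop (np.int64(14), [93.3, 102.5], [31.9, 47.7])
wrist body (np.int64(2697), [37.6, 95.9], [-26.5, 26.4]) top (np.int64(18447), [32.7, 94.6], [-24.9, 21.8]) stop (np.int64(1657), [96.2, 105.5], [-50.5, 47.0])
```

```bash
python3 -m jog '[0.001,0,0,0,0,0, 0.002,0,0,0,0,0, 0.002,0,0,0,0,0]'; python3 -m jog '[0.001,0,0,0,0,0, 0.001,0,0,0,0,0]'
```

```text
time: 47.38
tool_pos: [553.9, -339.4, 43.5]
tcp_rot: [-180.0, 0.3, 5.1]
ft_force: [-17.4, 0.4, 13.7]
finger_gap: 43.8
grip_force: 64.2
time: 47.62
tool_pos: [554.0, -339.4, 43.6]
tcp_rot: [-179.9, 0.4, 5.1]
ft_force: [-23.3, 1.2, 17.6]
finger_gap: 43.4
grip_force: 64.7
```

The tool stalls at the stop. I'll ease the pressure, release, rise and check.

```bash
python3 -m jog '[-0.001,0,-0.0005,0,0,0, -0.002,0,-0.001,0,0,0, -0.002,0,-0.001,0,0,0]'; python3 -m jog '[0,0,0,0,0,0, 0,0,0,0,0,0, 0,0,0,0,0,0, 0,0,-0.02,0,0,0, 0,0,-0.06,0,0,0, 0,0,-0.11,0,0,0, 0,0,-0.16,0,0,0, 0,0,-0.18,0,0,0]' 1;  python3 -m jog '[-0.03,0,0,0,0,0, -0.06,0,0,0,0,0, -0.09,0,0,0,0,0, -0.1,0,0,0,0,0, -0.1,0,0,0,0,0]'; python3 m2.py | grep -E "on|sc|side"; python3 - <<'E'
from h import *
for n in("scene","side","wrist"):
  s=snap(n);W=world(s);z=W[...,2]
  a=np.radians(5.0);d=W[...,:2]-np.array([503.6,-342.0]); X=d@[np.cos(a),np.sin(a)];Y=d@[-np.sin(a),np.cos(a)]
  nr=(abs(X)<125)&(abs(Y)<60)
  p=W[nr&(z>78)&(z<86)]; q=W[nr&(abs(z-42)<2)&(X>80)]
  print(n,"top",rect(p),np.median(p[:,2]).round(1),"X",np.percentile(X[nr&(z>78)&(z<86)],[1,99]).round(1),"stop X",np.percentile(X[nr&(abs(z-42)<2)&(X>80)],[1,99]).round(1))
  x,y=W[...,0],W[...,1];p=big(W,0,(np.hypot(x-496,y-363)<220)&(z>6)&(z<16)&(s["pixels"].max(2)>130))
  if len(p):print("cover",rect(p))
  save(s,"f_"+n+".png")
E
```

```text
time: 48.0
tool_pos: [553.8, -339.3, 43.5]
tcp_rot: [-180.0, 0.1, 5.1]
ft_force: [-7.9, -2.3, 2.1]
finger_gap: 43.5
grip_force: 62.9
time: 49.0
tool_pos: [557.1, -340.2, 230.8]
tcp_rot: [179.7, -0.4, 5.1]
ft_force: [-0.1, -0.8, -1.0]
finger_gap: 85.4
grip_force: 0.0
time: 49.62
tool_pos: [455.7, -348.0, 224.6]
tcp_rot: [180.0, -0.0, 5.0]
ft_force: [0.0, 0.2, 0.1]
finger_gap: 85.2
grip_force: 0.0
scene
  ('on', (585.8, -51.2), [586.8, -51.0, 44.9], [89.3, 91.4])
  ('on', (599.6, 15.8), [600.3, 15.8, 44.8], [88.9, 91.2])
  ('on', (612.2, 82.1), [612.5, 83.6, 45.0], [88.8, 90.9])
  ('on', (625.5, 149.1), [626.2, 149.0, 44.6], [89.0, 91.1])
side
  ('on', (585.8, -51.2), [585.6, -50.3, 44.7], [89.7, 91.6])
  ('on', (599.6, 15.8), [598.9, 16.3, 44.4], [89.5, 91.4])
  ('on', (612.2, 82.1), [611.1, 84.7, 44.5], [89.8, 91.7])
  ('on', (625.5, 149.1), [624.6, 149.9, 44.5], [89.6, 91.7])
scene top [553.9, -336.2, 88.8, 47.0, 4.7] 81.7 X [ 7.5 93.4] stop X [ 81.4 104.7]
cover [497.0, 361.7, 334.1, 92.3, -4.8]
side top [551.7, -337.4, 89.5, 46.1, 4.7] 81.9 X [ 4.1 91.3] stop X [ 81.4 102.8]
cover [503.8, 362.4, 328.1, 92.0, -4.7]
wrist top [554.1, -339.2, 88.5, 44.4, 5.0] 81.0 X [ 7.3 93.2] stop X [ 95.6 104.8]
```

View pics/f_side.png

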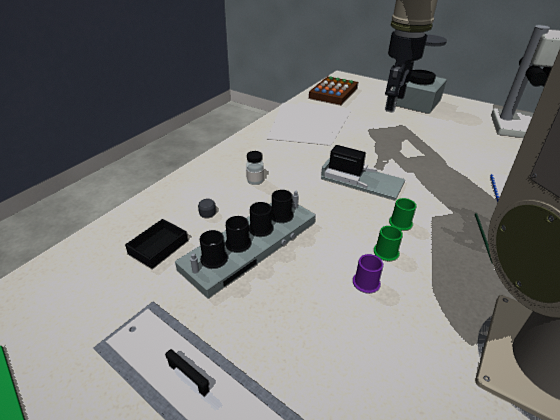

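The view shows the cover on the pad (180,365), four sleeves on the viewer (212,250) to (282,205), and the battery against its stop (348,160). The bystanders and look-alikes have not been moved. Handing in.

```bash
python3 -c "
from bench import r
print(r.hand_in())"
```

```text
the job is handed in; nothing more can be done
None
```

I handed the job in, but it returned no verdict; the last camera check had the cover flat on the pad, all four black sleeves seated on their own spigots, and the battery pack pushed against its end stop in the dock with the arm clear.

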